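# Catch a batch of mosaic stones in the tub and set it on the scale

### The arm

A 6-joint arm with a two-finger parallel gripper is mounted at the origin on the work surface. World frame = base frame: x ahead of the robot, y to its left, z up, the work surface at z = 0. Lengths are in m, angles in rad, forces in N, time in s.
With the tool pointing down it reaches from about 0.3 to 0.775 m from the base axis. Payload 14.6 kg.
Tool frame: the origin (TCP) lies at the very end of the fingers, on their centre line; the grasp point (between the pads) lies 19 mm behind it; z points along the fingers, x is the direction in which the jaws open and shut, and the axes are right-handed (so a half turn about z gives the same grasp; the last joint's range is limited). The gripper opens to 94 mm and grips with 3 to 60 N. Pads are 16 mm wide; open, the fingers measure 119 mm over their backs; the gripper's body (75 mm by 177 mm) begins 78 mm behind the grasp point.
Start: joints at [1.214, 0.3, 1.521, -0, 1.321, -0.067], TCP at [0.157, 0.527, 0.205] pointing down, gripper open.
Joint ranges: [-3.03, 3.03], [-0.79, 2.21], [0.23, 2.52], [-1.04, 4.18], [0, 3.07], [-2.55, 2.55]. Speed limits (rad/s): [2.22, 2.22, 2.57, 3.14, 3.14, 3.14].

### API

Orientations are given as [roll, pitch, yaw] about the fixed x, y, z axes, in that order (R = Rz(yaw) Ry(pitch) Rx(roll)).
In Python, from station import ctrl gives the robot as it stands.
- The arm moves only by the shell command python3 -m inch 'ROWS' [FORCE]. ROWS is JSON, one flat list of numbers, 7 for each row, row after row: the shift along the tool's x, y, z in cm, then the turn, a rotation vector about the tool's x, y, z in rad, then the opening, from 0 (shut) to 1 (fully open). In form: [tx, ty, tz, wx, wy, wz, claw, tx, ty, tz, wx, wy, wz, claw, ...]. A call has 1 to 20 rows; each row shifts and turns the commanded pose from where the row before left it, along the tool's axes as they then stand; what a row does not reach is not made up. A row lasts 1/8 s, in which the tool goes at most 62.5 mm and 10.7 degrees, less where a joint would pass 70% of its speed; a pose out of reach is approached as far as the arm can. A call is refused whole if a number of a shift passes 6.25 or a number of a turn 0.188, either way. A call with a gripper value outside its range is refused whole. The fingers move at their own pace and stop on an object; FORCE is the grip in N (left out, the last holds). Time passes only in rows, so rows that do not move let the fingers close. It gives the time, the measured TCP pose, the force and the opening at its end, in the units of the state.
- ctrl.get_obs(): the state, without advancing time (a new reading comes with each control period).
- ctrl.camera(name): name is "scene" or "side" or "wrist"; returns (picture, depth): 400x640x3 uint8, red, green, blue; 400x640 float32, m along the optical axis (not along the pixel's ray), 0 where there is no reading.
- ctrl.camera_params(name): a dict with "vertical_fov" (degrees; the focal length in pixels is half the picture's height over the tangent of half this angle, whatever the lens; pixels are square), "cx", "cy" (the principal point, pixels), "distortion" ([k1, k2, p1, p2, k3] as OpenCV has them; the pictures are not rectified), "camera_from_world" (4x4, takes a point from world to camera coordinates); the wrist camera has in their place "mount" (4x4, takes a point from camera to tool coordinates, whose origin is the TCP and whose axes are the tool frame's). Camera axes: x right, y down, z forward; pixel columns grow to the right and rows downward; lengths in m; the calibration is good to about 2 mm. A picture is of the moment at which its call begins: read the wrist's pose just before it. camera_params takes no time and is no camera call.
- ctrl.hand_in(): hands the job in, once; it reports no verdict.
Trained networks look in the newest picture that a camera, given by its name, has taken for a name from the list of things; names that differ only in an ending like _2 or _b are one class to them, and where a whole thing is asked for, a point or a joint stands for the part that bears it (a point fixed in the world has none). Each returns a list of dicts, best first, with "score" (0 to 1); they miss things now and then, are a little off and sometimes report something else, mostly with a low value. They report only what shows in the picture. A call takes as long as a camera call.
- ctrl.spot_in(camera, label): "bbox" ([centre column, centre row, width, height] in pixels, round what is visible of it).
- ctrl.place_of(camera, label): "centre" ([column, row] in pixels: a listed point, or the origin of a listed thing).
The state is a dict: "time_s": time; "qpos": joint angles; "joint_vel": joint speeds; "tau": joint torques, N m; "ee_pos": TCP position; "eef_rot": TCP orientation; "force": force on the tool from outside, world axes, zero at the start; "moment": the same for the moment, N m; "grip_width": finger opening in m.
Only numpy, scipy, OpenCV 4.12 (cv2) and the standard library are available. Lean on these libraries where they do the work, as an engineer would, in place of code of your own. Each camera call takes 0.05 s, during which the arm holds its last target. There are 200 camera calls.

### The job

Pick up the yellow tub by its upright handle and, holding it in the air under the lip of the chute, press its far end against the red push plate so that the gate lifts and all five mosaic stones slide into the tub. Then draw back so that the gate shuts, and set the tub with the stones gently and upright on the middle of the scale's steel pan. Spill no stone, do not work the push plate any other way, and leave the two squeeze bottles and the tape roll where they are.

Things in the scene. Friction and masses are not known exactly. Their poses are not given: they have to be found in the camera images.
- tub: Loose open yellow tub, 160 (its x) x 120 (y) x 60 mm high outside, walls and floor 5 mm, about 0.2 kg. Origin: centre of the underside; z up. At its -x end stands a handle plate, 14 mm thick (x), 60 mm wide (y), centred at x = -87 mm, from the underside up to 120 mm. The +x end wall (outside at x = +80 mm) is the end to press with. Starts on either of two places, the scale on the other.
- tub_grip (a point): Grip point on the tub's handle plate, 100 mm above the tub's underside, 20 mm below the plate's top: close the fingers along the tub's x axis on the 14 mm thickness, from above.
- tub_rear_rim (a point): Middle of the top edge of the tub's +x end, outside face (80, 0, 60 mm in the tub's frame).
- dispenser: Fixed dispenser: an open steel chute sloping down 28 degrees to a lip, on a blue stand. Origin: on the table straight below the lip's middle; z up. Stones leave along its -x; the chute runs back and up along +x, 230 mm long, 102 mm wide (90 inside), up to 325 mm high. Its floor's underside at the lip is 159 mm up; below, only the push plate stands before x = +90 mm.
- lip (a point): Middle of the chute floor's lower edge, 165 mm above the table, straight above the dispenser's origin.
- push_plate (a joint): Travel (m) of the red push plate under the lip: 0 at rest, up to 0.045 as it is pressed level along the dispenser's +x. A spring returns it (about 2 N at rest, 4.5 N fully in). It lifts the orange gate across the chute by 1.2 times its travel; stones pass from about 0.025 on and all slide out within about 2 s if it is held in. At rest the gate holds them back.
- push_plate_face (a point): Middle of the push plate's front face, which looks along the dispenser's -x. The face is 90 mm wide, from 80 to 145 mm above the table; at rest it is straight below the lip. Pressed with the tub's rim 120 to 140 mm above the table, the rim clears the lip and the stones fall into the tub.
- scale: Fixed grey bench scale with a level square steel pan, 200 x 200 mm, top 45 mm above the table; the display sticks out 45 mm beyond the pan's -x edge, lower than the pan. Origin: on the table under the middle of the pan; the pan's sides lie along x and y.
- stone0: Loose blue mosaic stone, 26 x 26 mm with a domed top, 27 mm high, about 35 g, on the chute behind the gate. Origin: its centre.
- stone1: Loose terracotta mosaic stone, 26 x 26 mm with a domed top, 27 mm high, about 35 g, on the chute behind the gate. Origin: its centre.
- stone2: Loose green mosaic stone, 26 x 26 mm with a domed top, 27 mm high, about 35 g, on the chute behind the gate. Origin: its centre.
- stone3: Loose white mosaic stone, 26 x 26 mm with a domed top, 27 mm high, about 35 g, on the chute behind the gate. Origin: its centre.
- stone4: Loose yellow mosaic stone, 26 x 26 mm with a domed top, 27 mm high, about 35 g, on the chute behind the gate. Origin: its centre.
- glaze_red: Bystander: red squeeze bottle, 46 mm across, 125 mm high, loose; origin under its middle.
- glaze_blue: Bystander: blue squeeze bottle, 46 mm across, 125 mm high, loose; origin under its middle.
- tape: Bystander: blue tape roll lying flat, 100 mm across, 25 mm high, loose; origin under its middle.

How it is judged:
By the outcome, as a careful person would: the job done as asked, in the order asked, and still so for the second after the job is handed in, with the robot touching nothing.
It also fails if it takes over 45 s, if anything falls off the work surface, if the arm or the gripper's body presses on something with over 40 N, if the wrist force passes 120 N, or if a joint passes its speed limit or range.

## Working session

There is one attempt and no reset: what is moved stays moved. The work goes in short steps, Python scripts to look and compute and a shell command to move; the robot and the scene stay as the last step left them, time stands still between calls to the robot, and variables do not carry over. Pictures are saved under pics/ and viewed, about 8 in all and at most 12, crops included, and the job is handed in when it is done.

```bash
ls; mkdir -p pics; cat > h.py <<'E'
import numpy as np, cv2
from station import ctrl
from scipy.spatial.transform import Rotation as R
def cam(n):
    o=ctrl.get_obs(); p=ctrl.camera_params(n); im,d=ctrl.camera(n)
    f=200/np.tan(np.radians(p["vertical_fov"]/2))
    K=np.array([[f,0,p["cx"]],[0,f,p["cy"]],[0,0,1.]])
    if "mount" in p:
        T=np.eye(4);T[:3,:3]=R.from_euler('xyz',o["eef_rot"]).as_matrix();T[:3,3]=o["ee_pos"]
        wc=T@np.array(p["mount"])
    else: wc=np.linalg.inv(np.array(p["camera_from_world"]))
    return im,d,K,np.array(p["distortion"],float),wc
def ray(c,uv):
    im,d,K,D,wc=c
    n=cv2.undistortPoints(np.array([[uv]],float),K,D)[0,0]
    return wc[:3,3],wc[:3,:3]@np.array([n[0],n[1],1])
def onz(c,uv,z):
    o,r=ray(c,uv); return o+r*(z-o[2])/r[2]
def ondepth(c,uv):
    o,r=ray(c,uv); u,v=np.round(uv).astype(int); return o+r*c[1][v,u]
def cloud(c):
    im,d,K,D,wc=c
    vv,uu=np.mgrid[0:400,0:640]
    n=cv2.undistortPoints(np.stack([uu.ravel(),vv.ravel()],1).astype(float)[:,None],K,D)[:,0]
    z=d.ravel(); P=np.c_[n*z[:,None],z]@wc[:3,:3].T+wc[:3,3]
    P[z==0]=np.nan
    return P.reshape(400,640,3)
def save(im,fn): cv2.imwrite('pics/'+fn,im[...,::-1])
E
python3 - <<'E'
from h import *
np.set_printoptions(precision=3,suppress=True)
zs=dict(tub=0,tub_grip=.1,tub_rear_rim=.06,dispenser=0,lip=.165,push_plate_face=.1125,scale=0,glaze_red=0,glaze_blue=0,tape=0)
ims=[]
for n in("scene","side"):
    c=cam(n); ims.append(c[0]); print(n,c[4][:3,3])
    for l,z in zs.items():
        for q in ctrl.place_of(n,l)[:2]:
            print(l,round(q["score"],2),np.array(q["centre"]),onz(c,q["centre"],z))
save(cv2.resize(np.vstack(ims),(480,600)),'a.png')
print(ctrl.get_obs())
E
```

```text
pics
scene [ 1.134 -0.142  0.811]
tub 0.64 [319.8 246.8] [ 0.576 -0.079  0.   ]
tub_grip 0.86 [327.8 199.2] [ 0.498 -0.054  0.1  ]
tub_rear_rim 0.7 [311.5 258.3] [ 0.649 -0.106  0.06 ]
dispenser 0.94 [426.8 244.6] [0.587 0.207 0.   ]
lip 0.84 [449.5 203.9] [0.589 0.221 0.165]
push_plate_face 0.75 [438.5 221.6] [0.599 0.205 0.112]
push_plate_face 0.75 [446.2 202.4] [0.539 0.243 0.113]
scale 0.59 [195.2 244.7] [ 0.547 -0.406  0.   ]
glaze_red 0.6 [263.7 307.3] [ 0.736 -0.223  0.   ]
glaze_blue 0.84 [366.6 296.7] [0.726 0.021 0.   ]
tape 0.61 [400.4 185. ] [ 0.364  0.186 -0.   ]
side [0.157 0.53  0.817]
tub 0.95 [322.7 244.7] [ 0.577 -0.078  0.   ]
tub_grip 0.71 [351.2 234.4] [ 0.49  -0.069  0.1  ]
tub_grip 0.64 [339.9 368.7] [0.33 0.22 0.1 ]
tub_rear_rim 0.74 [303.8 207.3] [ 0.663 -0.112  0.06 ]
tub_rear_rim 0.2 [240.8 324.6] [0.555 0.242 0.06 ]
dispenser 0.63 [239.3 323.9] [0.59 0.22 0.  ]
lip 0.86 [232.4 277.5] [0.584 0.216 0.165]
push_plate_face 0.82 [231.6 293.2] [0.592 0.22  0.113]
push_plate_face 0.47 [197.5 279.6] [0.673 0.237 0.112]
scale 0.74 [393.8 181.4] [ 0.55  -0.418  0.   ]
scale 0.58 [339.9 367.4] [0.356 0.174 0.   ]
glaze_red 0.44 [232.2 277.8] [0.692 0.138 0.   ]
glaze_blue 0.68 [252.1 244.6] [0.726 0.03  0.   ]
tape 0.9 [337.9 369.2] [0.357 0.18  0.   ]
tape 0.51 [350.7 236.1] [ 0.534 -0.146  0.   ]
{'time_s': 1.1, 'qpos': array([ 1.214,  0.3  ,  1.521,  0.   ,  1.321, -0.067]), 'joint_vel': array([-0.   ,  0.001,  0.001,  0.   ,  0.   , -0.001]), 'tau': array([  0.002, -53.166, -35.293,   0.071,   0.021,   0.   ]), 'ee_pos': array([0.157, 0.527, 0.205]), 'eef_rot': array([-3.142,  0.   ,  1.281]), 'force': array([-0.731, -0.162,  0.018]), 'moment': array([ 0.01 , -0.025,  0.023]), 'grip_width': 0.09394608612391045}
```

View pics/a.png

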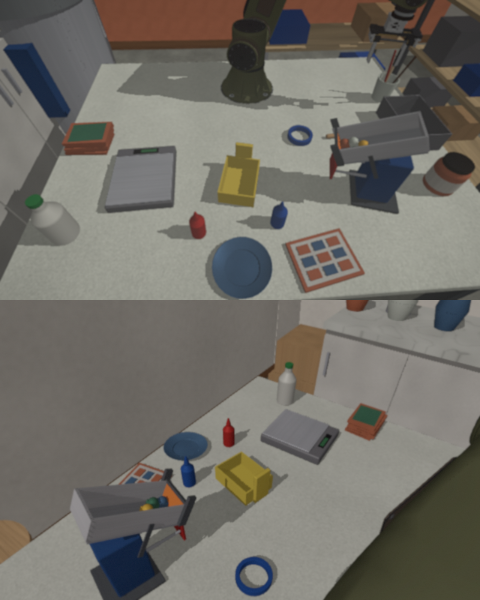

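```bash
python3 - <<'E'
from h import *
np.set_printoptions(precision=3,suppress=True)
for n in("scene","side"):
    c=cam(n); P=cloud(c); hsv=cv2.cvtColor(c[0],cv2.COLOR_RGB2HSV)
    H,S,V=[hsv[...,i] for i in range(3)]
    def rect(m,name):
        p=P[m]; p=p[np.isfinite(p[:,0])]
        if len(p)<10: print(name,len(p));return
        r=cv2.minAreaRect(p[:,:2].astype(np.float32)*1000)
        print(n,name,len(p),np.median(p,0),np.round(r[0]),np.round(r[1]),round(r[2],1), 'z',np.percentile(p[:,2],[2,98]))
    yel=(H>18)&(H<35)&(S>120)&(V>80)
    tub=yel&(np.hypot(P[...,0]-.577,P[...,1]+.078)<.15)
    rect(tub&(P[...,2]>.054)&(P[...,2]<.064),'rim')
    rect(tub&(P[...,2]>.114)&(P[...,2]<.124),'handletop')
    red=((H<6)|(H>174))&(S>130)&(np.hypot(P[...,0]-.59,P[...,1]-.22)<.08)
    rect(red&(P[...,2]<.15),'plate')
    st=(P[...,2]>.19)&(np.hypot(P[...,0]-.59,P[...,1]-.22)<.3)&(P[...,2]<.34)
    rect(st,'chute')
    pan=(abs(P[...,2]-.045)<.006)&(np.hypot(P[...,0]-.55,P[...,1]+.412)<.17)
    rect(pan,'pan')
E
```

```text
scene rim 443 [ 0.604 -0.082  0.06 ] [575. -81.] [118. 164.] 76.4 z [0.054 0.063]
scene handletop 90 [ 0.495 -0.062  0.12 ] [494. -61.] [54. 13.] 76.0 z [0.114 0.123]
scene plate 27 [0.627 0.208 0.126] [622. 209.] [ 4. 12.] 71.9 z [0.091 0.146]
scene chute 7363 [0.625 0.325 0.243] [609. 298.] [244. 125.] 73.2 z [0.193 0.32 ]
scene pan 5718 [ 0.554 -0.412  0.046] [ 531. -410.] [245. 206.] 2.5 z [0.039 0.049]
side rim 418 [ 0.571 -0.043  0.059] [568. -79.] [121. 174.] 76.4 z [0.054 0.063]
side handletop 129 [ 0.49  -0.059  0.119] [491. -60.] [58. 15.] 74.5 z [0.114 0.122]
side plate 120 [0.545 0.236 0.112] [563. 232.] [ 6. 46.] 80.1 z [0.086 0.143]
side chute 11215 [0.604 0.332 0.241] [607. 299.] [244. 125.] 73.5 z [0.193 0.32 ]
side pan 3102 [ 0.535 -0.402  0.045] [ 528. -410.] [244. 215.] 0.8 z [0.039 0.048]
```

The tub is in the middle (240,180 in the upper view), the scale is at left (142,180) and the dispenser at right (370,150). The network points agree with the depth fits: tub yaw is about -13.5°, dispenser yaw about 73°, scale yaw about 1°. Next I turn the tool and go above the handle.

```bash
python3 -m inch '[0,0,-0.8,0,0,0.1516,1, 0,0,-0.8,0,0,0.1516,1, 0,0,-0.8,0,0,0.1516,1, 0,0,-0.8,0,0,0.1516,1, 0,0,-0.8,0,0,0.1516,1, 0,0,-0.8,0,0,0.1516,1, 0,0,-0.8,0,0,0.1516,1, 0,0,-0.8,0,0,0.1516,1, 0,0,-0.8,0,0,0.1516,1, 0,0,-0.8,0,0,0.1516,1]' && python3 -m inch '[3.3,3.52,0,0,0,0,1, 3.3,3.52,0,0,0,0,1, 3.3,3.52,0,0,0,0,1, 3.3,3.52,0,0,0,0,1, 3.3,3.52,0,0,0,0,1, 3.3,3.52,0,0,0,0,1, 3.3,3.52,0,0,0,0,1, 3.3,3.52,0,0,0,0,1, 3.3,3.52,0,0,0,0,1, 3.3,3.52,0,0,0,0,1, 3.3,3.52,0,0,0,0,1, 3.3,3.52,0,0,0,0,1, 3.3,3.52,0,0,0,0,1, 3.3,3.52,0,0,0,0,1, 0,0,0,0,0,0,1]'
python3 - <<'E'
from h import *
np.set_printoptions(precision=4,suppress=True)
c=cam("wrist"); save(c[0],'b.png'); P=cloud(c)
for l,z in dict(tub_grip=.1,tub=0,tub_rear_rim=.06,push_plate_face=.1125,lip=.165).items():
    for q in ctrl.place_of("wrist",l)[:1]: print(l,q["score"],q["centre"],onz(c,q["centre"],z))
hsv=cv2.cvtColor(c[0],cv2.COLOR_RGB2HSV);H,S,V=[hsv[...,i] for i in range(3)]
yel=(H>18)&(H<35)&(S>120)&(V>80)
for nm,a,b in(('rim',.054,.064),('top',.114,.124)):
    p=P[yel&(P[...,2]>a)&(P[...,2]<b)]
    p=p[np.hypot(p[:,0]-.56,p[:,1]+.078)<.15]
    if len(p)>5: print(nm,len(p),cv2.minAreaRect(p[:,:2].astype(np.float32)*1000))
E
```

```text
time_s: 2.45
ee_pos: [0.1572, 0.527, 0.2857]
eef_rot: [3.142, -0.0, -0.24]
force: [0.7, -0.5, -0.1]
grip_width: 0.0939
time_s: 4.32
ee_pos: [0.4923, -0.0619, 0.2847]
eef_rot: [3.141, 0.001, -0.238]
force: [-0.1, 0.4, -0.4]
grip_width: 0.0939
tub_grip 0.72 [317.4, 189.7] [ 0.4918 -0.0604  0.1   ]
tub 0.95 [377.2, 178.6] [ 0.5791 -0.0823  0.    ]
tub_rear_rim 0.71 [444.8, 185.1] [ 0.6549 -0.1009  0.06  ]
rim 1717 ((569.5377197265625, -79.50775146484375), (120.27973937988281, 171.98211669921875), 76.36536407470703)
top 558 ((491.5382995605469, -60.18342971801758), (57.8826789855957, 11.592795372009277), 76.13788604736328)
```

View pics/b.png

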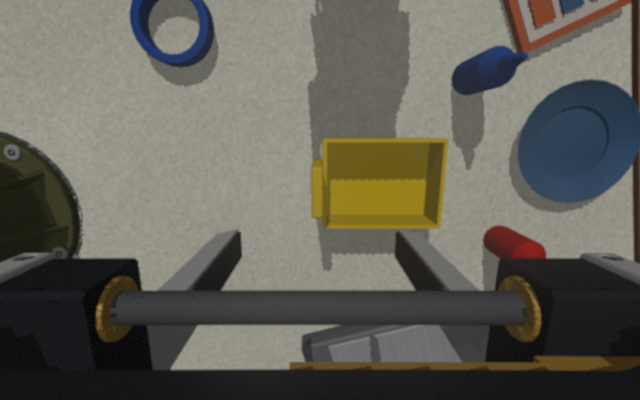

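The handle plate shows at (318,190), straight below the tool. It matches within 2 mm, so I descend 20.4 cm and grip.

```bash
python3 -m inch '[-0.05,-0.15,4,0,0,0,1, 0,0,4,0,0,0,1, 0,0,4,0,0,0,1, 0,0,4,0,0,0,1, 0,0,2.4,0,0,0,1, 0,0,1.2,0,0,0,1, 0,0,0.8,0,0,0,1, 0,0,0,0,0,0,0, 0,0,0,0,0,0,0, 0,0,0,0,0,0,0, 0,0,0,0,0,0,0, 0,0,0,0,0,0,0, 0,0,0,0,0,0,0, 0,0,0,0,0,0,0]' 50
```

```text
time_s: 6.38
ee_pos: [0.4916, -0.0582, 0.0814]
eef_rot: [3.142, 0.0, -0.235]
force: [-0.6, 0.1, -0.1]
grip_width: 0.0277
```

```bash
python3 -m inch '[0,0,0,0,0,0,0, 0,0,0,0,0,0,0, 0,0,0,0,0,0,0]'; python3 -m inch '[0,0,-0.5,0,0,0,0, 0,0,-2,0,0,0,0, 0,0,-4,0,0,0,0, 0,0,-4,0,0,0,0, 0,0,-0.5,0,0,0,0]'
```

```text
time_s: 6.75
ee_pos: [0.4916, -0.0582, 0.0815]
eef_rot: [3.142, -0.0, -0.235]
force: [0.2, -0.7, -1.0]
grip_width: 0.0137
time_s: 7.38
ee_pos: [0.4924, -0.0583, 0.1939]
eef_rot: [-3.141, -0.004, -0.235]
force: [0.4, -0.6, -2.2]
grip_width: 0.0137
```

The tub is held 11 cm up. I swing it to face the dispenser and look again.

```bash
python3 -m inch '[0,0,0,0,0,-0.06,0, 0,0,0,0,0,-0.14,0, 0,0,0,0,0,-0.156,0, 0,0,0,0,0,-0.16,0, 0,0,0,0,0,-0.16,0, 0,0,0,0,0,-0.16,0, 0,0,0,0,0,-0.16,0, 0,0,0,0,0,-0.16,0, 0,0,0,0,0,-0.16,0, 0,0,0,0,0,-0.14,0, 0,0,0,0,0,-0.06,0, 0,0,0,0,0,0,0]'
cat > look.py <<'E'
from h import *
np.set_printoptions(precision=4,suppress=True)
import sys
zs=dict(tub_rear_rim=None,tub_grip=None,lip=.165,push_plate_face=.1125)
for n in("wrist","scene","side"):
    c=cam(n); save(c[0],sys.argv[1]+n+'.png'); P=cloud(c)
    for l,z in zs.items():
        for q in ctrl.place_of(n,l)[:2]: print(n,l,round(q["score"],2),q["centre"],onz(c,q["centre"],z) if z else ondepth(c,q["centre"]))
    hsv=cv2.cvtColor(c[0],cv2.COLOR_RGB2HSV);H,S,V=[hsv[...,i] for i in range(3)]
    m=(np.hypot(P[...,0]-.6,P[...,1]-.3)<.25)&(P[...,2]>.16)&(P[...,2]<.34)&(S<60)
    p=P[m]
    # chute side rails: local high grey points, in assumed frame
    a=np.radians(73.4); d=np.array([np.cos(a),np.sin(a)]); e=np.array([-d[1],d[0]])
    q=p[:,:2]-[.586,.219]; s,t=q@d,q@e
    for lo in(.02,.06,.1,.14,.18):
        w=(s>lo)&(s<lo+.02)
        if w.sum()>20: print('  s',lo,'t range',np.percentile(t[w],[1,99]),'z',np.percentile(p[w,2],[1,99]))
    red=((H<6)|(H>174))&(S>130)&(np.hypot(P[...,0]-.59,P[...,1]-.22)<.08)&(P[...,2]>.078)&(P[...,2]<.147)
    p=P[red]
    if len(p)>8:
        q=p[:,:2]-[.586,.219]; print('  red',len(p),'s',np.percentile(q@d,[2,50,98]),'t',np.percentile(q@e,[2,98]))
E
python3 look.py c
```

```text
time_s: 8.88
ee_pos: [0.4911, -0.0581, 0.1903]
eef_rot: [-3.14, 0.0, 1.281]
force: [-0.4, 0.4, -2.8]
grip_width: 0.0138
wrist tub_rear_rim 0.62 [563.6, 236.2] [0.5406 0.1007 0.1708]
wrist tub_grip 0.75 [317.8, 261.8] [ 0.4872 -0.0563  0.229 ]
  red 1297 s [-0.0022 -0.0005  0.0011] t [-0.0359  0.0404]
scene tub_rear_rim 0.85 [393.5, 193.2] [0.552  0.0946 0.171 ]
scene tub_grip 0.76 [327.1, 169.4] [ 0.5224 -0.0629  0.2294]
scene lip 0.79 [450.8, 201.4] [0.5811 0.2262 0.165 ]
scene lip 0.44 [485.4, 193.3] [0.5608 0.3178 0.165 ]
scene push_plate_face 0.86 [441.1, 222.8] [0.6027 0.2106 0.1125]
  s 0.02 t range [-0.0512  0.0513] z [0.1778 0.2495]
  s 0.06 t range [-0.0532  0.0512] z [0.1984 0.2705]
  s 0.1 t range [-0.0536  0.0501] z [0.1644 0.2915]
  s 0.14 t range [-0.0513  0.0498] z [0.2402 0.3127]
  s 0.18 t range [-0.051   0.0482] z [0.1982 0.3116]
  red 31 s [-0.0014  0.0004  0.0026] t [-0.0444 -0.0349]
side tub_rear_rim 0.86 [288.9, 244.8] [0.5789 0.0523 0.1148]
side tub_grip 0.59 [352.6, 201.3] [ 0.4815 -0.0481  0.2241]
side lip 0.88 [230.9, 279.8] [0.5825 0.2217 0.165 ]
side push_plate_face 0.58 [349.5, 202.3] [ 0.5467 -0.1491  0.1125]
  s 0.02 t range [-0.0486  0.0537] z [0.1754 0.248 ]
  s 0.06 t range [-0.0485  0.0563] z [0.1971 0.2687]
  s 0.1 t range [-0.0485  0.0565] z [0.1627 0.2903]
  s 0.14 t range [-0.0484  0.0531] z [0.2387 0.3119]
  s 0.18 t range [-0.0481  0.0536] z [0.2617 0.3182]
  red 120 s [0.0011 0.0061 0.0071] t [0.0063 0.0478]
```

Lip at (0.586, 0.219) with yaw 73.4° is confirmed: the red face lies at s≈0 and the chute sides at t≈±51 mm. I approach to a 25 mm gap, lower the tub, and check clearances.

```bash
python3 -m inch '[0.6,0.2,0.7,0,0,0,0, 2,0.3,1,0,0,0,0, 2.4,0.3,1,0,0,0,0, 2.4,0.2,1,0,0,0,0, 1.8,0,0,0,0,0,0, 0.8,0,0,0,0,0,0, 0,0,0,0,0,0,0]'
python3 - <<'E'
from h import *
np.set_printoptions(precision=4,suppress=True)
a=np.radians(73.4); d=np.array([np.cos(a),np.sin(a)]); e=np.array([-d[1],d[0]])
ims=[]
for n in("wrist","scene","side"):
    c=cam(n); P=cloud(c); q=P[...,:2]-[.586,.219]; s,t=q@d,q@e
    hsv=cv2.cvtColor(c[0],cv2.COLOR_RGB2HSV);H,S,V=[hsv[...,i] for i in range(3)]
    yel=(H>18)&(H<35)&(S>120)&(V>60)
    m=yel&(P[...,2]>.1)&(P[...,2]<.15)&(s<-.01)&(s>-.25)
    if m.sum(): print(n,'rim s',np.percentile(s[m],[1,99]),'t',np.percentile(t[m],[1,99]),'z',np.percentile(P[m][:,2],[5,50,98]))
    m=(~yel)&(s>-.04)&(s<.03)&(abs(t)<.1)&(P[...,2]>.15)
    if m.sum(): print(n,'front stuff s',np.percentile(s[m],[.5,50]),'z',np.percentile(P[m][:,2],[1,99]))
    ims.append(c[0])
save(np.hstack([ims[0],ims[2][150:,:][:,100:420].copy() if 0 else cv2.resize(ims[2][150:350,100:420],(640,400))])[:, ::2][::2][:,:],'d.png')
o=ctrl.get_obs();q=o["ee_pos"][:2]-[.586,.219];print(o["ee_pos"],o["eef_rot"],o["force"],q@d,q@e)
E
```

```text
time_s: 10.5
ee_pos: [0.5299, 0.0349, 0.1547]
eef_rot: [3.141, -0.0, 1.282]
force: [-0.1, -0.7, -2.9]
grip_width: 0.0137
wrist rim s [-0.193  -0.0252] t [-0.057   0.0584] z [0.103  0.1291 0.1356]
scene rim s [-0.1934 -0.0301] t [-0.0635  0.0558] z [0.1024 0.1209 0.1364]
scene front stuff s [-0.0382  0.0046] z [0.175  0.2494]
side rim s [-0.1937 -0.0261] t [-0.0597  0.0589] z [0.1024 0.1214 0.1406]
side front stuff s [-0.0373 -0.0013] z [0.1739 0.2481]
[0.5297 0.0342 0.1547] [3.1413 0.     1.2804] [-0.7194 -0.5182 -2.1082] -0.19314126258148068 0.0011755059343979029
```

View pics/d.png

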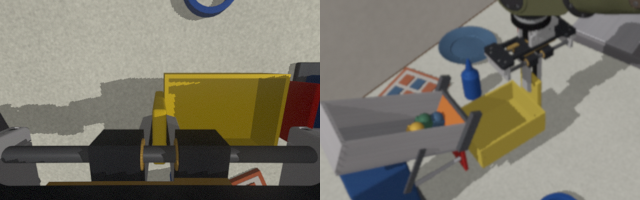

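The wrist view (left) shows the tub end just before the red plate (305,110). The side view shows dark linkage bars beside the lip. I check how far these reach towards the gripper.

```bash
python3 - <<'E'
from h import *
np.set_printoptions(precision=3,suppress=True)
a=np.radians(73.4); d=np.array([np.cos(a),np.sin(a)]); e=np.array([-d[1],d[0]])
for n in("scene","side"):
    c=cam(n); P=cloud(c); q=P[...,:2]-[.586,.219]; s,t=q@d,q@e
    hsv=cv2.cvtColor(c[0],cv2.COLOR_RGB2HSV);yel=(hsv[...,0]>18)&(hsv[...,0]<35)&(hsv[...,1]>120)
    for lo in np.arange(-.1,.03,.01):
        m=(~yel)&(s>lo)&(s<lo+.01)&(abs(t)<.11)&(P[...,2]>.145)
        if m.sum()>3: print(n,round(lo,2),m.sum(),'t',np.percentile(t[m],[2,25,75,98]),'z',np.percentile(P[m][:,2],[2,50,98]))
    m=(hsv[...,0]>6)&(hsv[...,0]<16)&(hsv[...,1]>150)&(abs(s)<.1)&(abs(t)<.06)
    if m.sum():print('gate',m.sum(),np.percentile(s[m],[2,98]),np.percentile(P[m][:,2],[2,98]))
save(c[0][180:330,180:400].repeat(3,0).repeat(3,1),'e.png')
E
```

```text
scene -0.04 69 t [-0.061 -0.058  0.054  0.061] z [0.229 0.243 0.248]
scene -0.03 170 t [-0.06  -0.058  0.053  0.06 ] z [0.212 0.232 0.251]
scene -0.02 180 t [-0.06  -0.058  0.044  0.056] z [0.194 0.225 0.242]
scene -0.01 184 t [-0.061 -0.058  0.044  0.052] z [0.146 0.21  0.229]
scene -0.0 258 t [-0.06  -0.049  0.046  0.05 ] z [0.146 0.2   0.234]
scene 0.01 264 t [-0.059 -0.049  0.046  0.05 ] z [0.177 0.204 0.239]
scene 0.02 282 t [-0.051 -0.049  0.046  0.049] z [0.178 0.208 0.244]
gate 34 [-0.005  0.006] [0.183 0.204]
side -0.04 77 t [-0.06  -0.05   0.061  0.064] z [0.228 0.241 0.246]
side -0.03 208 t [-0.056 -0.049  0.062  0.064] z [0.215 0.231 0.25 ]
side -0.02 461 t [-0.055 -0.029  0.053  0.063] z [0.201 0.223 0.244]
side -0.01 449 t [-0.053 -0.03   0.055  0.063] z [0.181 0.206 0.227]
side -0.0 364 t [-0.046 -0.042  0.053  0.063] z [0.171 0.196 0.232]
side 0.01 374 t [-0.046 -0.043  0.052  0.062] z [0.176 0.201 0.237]
side 0.02 335 t [-0.046 -0.043  0.052  0.054] z [0.176 0.207 0.242]
gate 344 [-0.012  0.004] [0.183 0.215]
```

View pics/e.png

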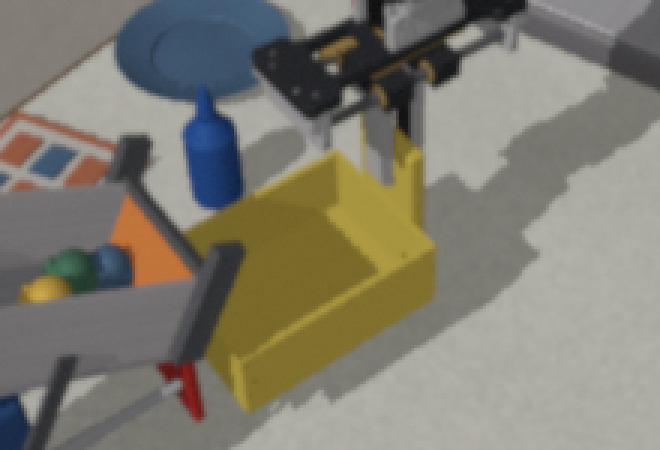

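Two guide rails lean to s=-40 mm beside the chute (t≈±57 mm) and the gate sits between them. A travel of about 33 mm keeps the gripper body clear, so I press and hold.

```bash
python3 -m inch '[1,0,-0.2,0,0,0,0, 1.2,0,0,0,0,0,0, 1.2,0,0,0,0,0,0, 1.2,0,0,0,0,0,0, 1,0,0,0,0,0,0, 0.3,0,0,0,0,0,0, 0,0,0,0,0,0,0, 0,0,0,0,0,0,0]'
python3 - <<'E'
from h import *
np.set_printoptions(precision=4,suppress=True)
a=np.radians(73.4); d=np.array([np.cos(a),np.sin(a)]); e=np.array([-d[1],d[0]])
o=ctrl.get_obs();q=o["ee_pos"][:2]-[.586,.219];print(o["ee_pos"],o["eef_rot"],o["force"],'s,t',q@d,q@e,'Fs',o["force"][:2]@d)
c=cam("side");save(c[0][180:330,180:400].repeat(3,0).repeat(3,1),'f.png')
E
```

```text
time_s: 11.75
ee_pos: [0.5462, 0.0909, 0.1559]
eef_rot: [-3.14, 0.001, 1.281]
force: [-1.3, -3.5, -5.6]
grip_width: 0.0137
[0.5462 0.0909 0.1559] [-3.1405  0.0009  1.2808] [-1.2735 -3.4617 -5.6066] s,t -0.13413535221139494 0.0015296349757996418 Fs -3.6812830915187553
```

View pics/f.png

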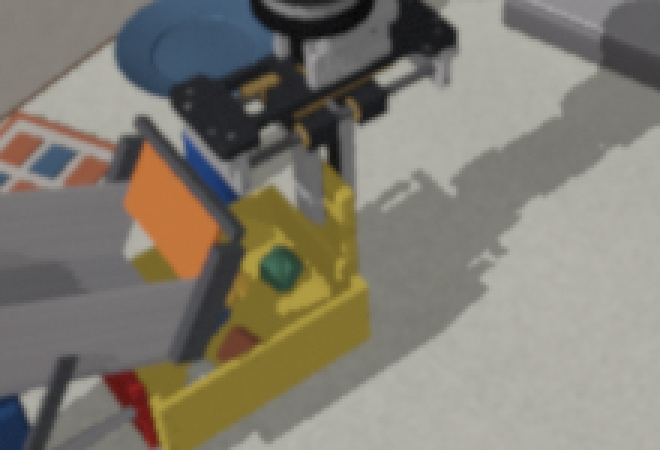

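The gate is up, the chute looks empty and stones are in the tub (green at (280,268), terracotta at (238,340)). I hold, then draw back.

```bash
python3 -m inch '[0,0,0,0,0,0,0, 0,0,0,0,0,0,0, 0,0,0,0,0,0,0, 0,0,0,0,0,0,0, 0,0,0,0,0,0,0, 0,0,0,0,0,0,0, 0,0,0,0,0,0,0, 0,0,0,0,0,0,0, 0,0,0,0,0,0,0, 0,0,0,0,0,0,0]'
python3 -m inch '[-0.5,0,0,0,0,0,0, -1,0,0,0,0,0,0, -1.2,0,0,0,0,0,0, -1.2,0,0,0,0,0,0, -1.5,0,0,0,0,0,0, -2,0,0,0,0,0,0, -2,0,0,0,0,0,0, -2,0,0,0,0,0,0, -1,0,0,0,0,0,0, 0,0,0,0,0,0,0, 0,0,0,0,0,0,0]'
python3 - <<'E'
from h import *
np.set_printoptions(precision=4,suppress=True)
A=cam("side")[0]; B=cam("wrist"); C=cam("scene")[0]
a=np.radians(73.4); d=np.array([np.cos(a),np.sin(a)]);P=cloud(B)
hsv=cv2.cvtColor(B[0],cv2.COLOR_RGB2HSV);red=((hsv[...,0]<6)|(hsv[...,0]>174))&(hsv[...,1]>130)&(np.hypot(P[...,0]-.59,P[...,1]-.22)<.08)&(P[...,2]>.078)&(P[...,2]<.147)
s=(P[red][:,:2]-[.586,.219])@d; print('red s',np.percentile(s,[5,50,95]) if len(s) else 0)
for k in range(5): print(k,[(round(q["score"],2),q["centre"],ondepth(B,q["centre"])) for q in ctrl.place_of("wrist",f"stone{k}")[:1]])
r=lambda x:cv2.resize(x,(400,300))
save(np.vstack([np.hstack([r(A[170:350,150:390]),r(C[130:280,300:500])]),np.hstack([r(B[0][100:,:]),0*r(A)])]),'g.png')
E
```

```text
time_s: 13.05
ee_pos: [0.5466, 0.0913, 0.1564]
eef_rot: [3.142, -0.0, 1.281]
force: [-2.2, -3.9, -7.7]
grip_width: 0.0134
time_s: 14.42
ee_pos: [0.5113, -0.0272, 0.1565]
eef_rot: [3.142, -0.0, 1.281]
force: [0.7, 0.2, -3.8]
grip_width: 0.0136
red s [-0.0018 -0.0006  0.0007]
0 [(0.82, [483.8, 172.4], array([0.5109, 0.1028, 0.106 ]))]
1 [(0.82, [483.8, 172.4], array([0.5109, 0.1028, 0.106 ]))]
2 [(0.82, [483.8, 172.4], array([0.5109, 0.1028, 0.106 ]))]
3 [(0.82, [483.8, 172.4], array([0.5109, 0.1028, 0.106 ]))]
4 [(0.82, [483.8, 172.4], array([0.5109, 0.1028, 0.106 ]))]
```

View pics/g.png

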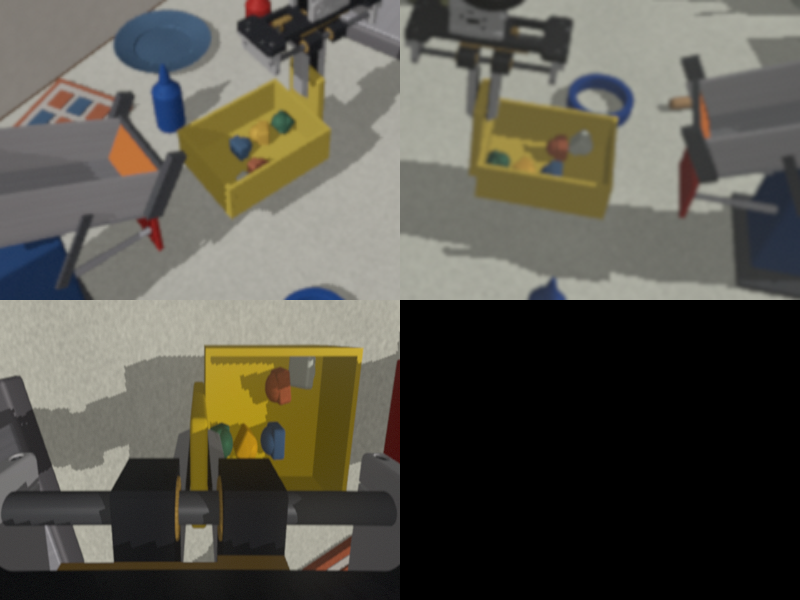

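All five stones are in the tub (blue, yellow, green, terracotta and white in the three views), the gate is shut, and the plate is back at s≈0. I lift, turn, and move over the scale.

```bash
python3 -m inch '[0,0,-1,0,0,0.07,0, 0,0,-1.5,0,0,0.13,0, 0,0,-1.5,0,0,0.15,0, 0,0,-1.5,0,0,0.15,0, 0,0,-1,0,0,0.15,0, 0,0,-0.5,0,0,0.15,0, 0,0,0,0,0,0.15,0, 0,0,0,0,0,0.15,0, 0,0,0,0,0,0.11,0, 0,0,0,0,0,0.05,0]'
python3 -m inch '[-0.5,1.5,0,0,0,0,0, -0.5,3.5,0,0,0,0,0, -0.6,4.5,0,0,0,0,0, -0.6,5,0,0,0,0,0, -0.6,5,0,0,0,0,0, -0.6,5,0,0,0,0,0, -0.6,5,0,0,0,0,0, -0.5,4.5,0,0,0,0,0, -0.5,3,0,0,0,0,0, -0.3,1.3,0,0,0,0,0, 0,0,0,0,0,0,0, 0,0,0,0,0,0,0]'
cat > fin.py <<'E'
from h import *
import sys
np.set_printoptions(precision=4,suppress=True)
o=ctrl.get_obs();print(o["ee_pos"],o["eef_rot"],o["force"]); ims=[]
for n in("scene","side","wrist"):
    c=cam(n);P=cloud(c);ims.append(c[0])
    for l in("tub","scale"):
        for q in ctrl.place_of(n,l)[:1]: print(n,l,round(q["score"],2),q["centre"],onz(c,q["centre"],0 if l=="scale" else float(sys.argv[1])))
    hsv=cv2.cvtColor(c[0],cv2.COLOR_RGB2HSV)
    yel=(hsv[...,0]>18)&(hsv[...,0]<35)&(hsv[...,1]>120)&(hsv[...,2]>60)
    near=np.hypot(P[...,0]-.53,P[...,1]+.41)<.2
    z=float(sys.argv[1])+.06
    p=P[yel&near&(abs(P[...,2]-z)<.007)]
    if len(p)>10: print(' rim',len(p),cv2.minAreaRect(p[:,:2].astype(np.float32)*1000),np.percentile(p[:,2],[5,95]))
    p=P[~yel&near&(abs(P[...,2]-.045)<.004)]
    if len(p)>10:
        print(' pan x',np.percentile(p[:,0],[1,99]),'y',np.percentile(p[:,1],[1,99]))
r=lambda x:cv2.resize(x,(400,300))
save(np.vstack([np.hstack([r(ims[0][150:300,100:300]),r(ims[1][100:250,300:500])]),np.hstack([r(ims[2]),r(ims[1])])]),sys.argv[2])
E
python3 fin.py .145 h.png
```

```text
time_s: 16.08
ee_pos: [0.5111, -0.0274, 0.2263]
eef_rot: [-3.141, 0.0, 0.018]
force: [-0.8, -0.6, -4.1]
grip_width: 0.014
time_s: 17.58
ee_pos: [0.4664, -0.4106, 0.2266]
eef_rot: [-3.141, -0.0, 0.022]
force: [-0.0, -0.5, -3.8]
grip_width: 0.0139
[ 0.4664 -0.4106  0.2266] [-3.1414 -0.0001  0.0222] [-0.0027 -0.4588 -3.7584]
scene tub 0.57 [179.8, 213.7] [ 0.5614 -0.4057  0.145 ]
scene scale 0.86 [194.6, 245.8] [ 0.5501 -0.4067  0.    ]
 rim 833 ((552.5489501953125, -410.9375305175781), (164.85858154296875, 122.5361557006836), 1.2956598997116089) [0.1988 0.208 ]
 pan x [0.4502 0.6503] y [-0.506  -0.3108]
side tub 0.57 [399.5, 142.2] [ 0.5508 -0.4152  0.145 ]
side scale 0.61 [394.2, 184.7] [ 0.5417 -0.4047  0.    ]
 rim 422 ((545.2567749023438, -412.1190185546875), (172.16943359375, 125.42809295654297), 0.8109409213066101) [0.1985 0.2068]
 pan x [0.4256 0.6457] y [-0.5076 -0.3111]
wrist tub 0.74 [419.5, 215.6] [ 0.5555 -0.4126  0.145 ]
 rim 4960 ((547.4342041015625, -403.1309509277344), (174.17486572265625, 103.37923431396484), 0.9665673971176147) [0.1997 0.2069]
 pan x [0.4201 0.644 ] y [-0.4332 -0.3102]
```

View pics/h.png

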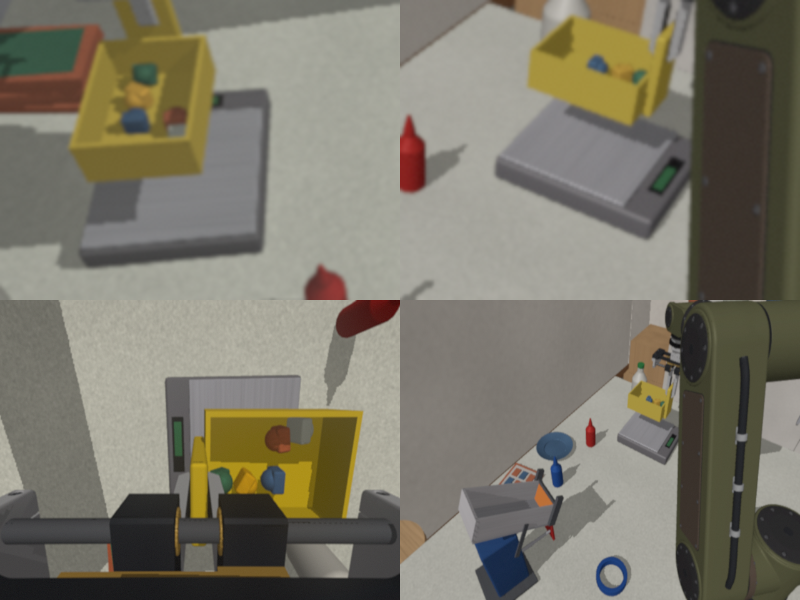

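The tub hangs over the pan with all five stones in it (left views), about 2 mm off centre. I lower quickly at first, then slowly.

```bash
python3 -m inch '[-0.2,-0.1,1,0,0,0,0, 0,0,2,0,0,0,0, 0,0,2,0,0,0,0, 0,0,2,0,0,0,0, 0,0,1,0,0,0,0, 0,0,0.7,0,0,0,0, 0,0,0.4,0,0,0,0, 0,0,0.2,0,0,0,0, 0,0,0.1,0,0,0,0, 0,0,0.1,0,0,0,0, 0,0,0,0,0,0,0]'; python3 -m inch '[0,0,0.1,0,0,0,0, 0,0,0.1,0,0,0,0, 0,0,0.1,0,0,0,0, 0,0,0,0,0,0,0]'
```

```text
time_s: 19.4
ee_pos: [0.4642, -0.4106, 0.1315]
eef_rot: [3.142, -0.0, 0.021]
force: [0.3, 0.5, -3.7]
grip_width: 0.0134
time_s: 19.9
ee_pos: [0.4642, -0.4106, 0.1283]
eef_rot: [-3.141, 0.0, 0.021]
force: [0.0, 0.8, -3.8]
grip_width: 0.0137
```

```bash
python3 -m inch '[0,0,0.1,0,0,0,0, 0,0,0,0,0,0,0, 0,0,0,0,0,0,0]'; python3 -m inch '[0,0,0.05,0,0,0,0, 0,0,0.05,0,0,0,0, 0,0,0,0,0,0,0]'
```

```text
time_s: 20.27
ee_pos: [0.4642, -0.4106, 0.1275]
eef_rot: [3.142, -0.0, 0.021]
force: [-0.1, 0.8, -3.7]
grip_width: 0.0136
time_s: 20.65
ee_pos: [0.4642, -0.4106, 0.1266]
eef_rot: [3.141, -0.0, 0.021]
force: [-1.2, -0.2, -2.3]
grip_width: 0.0139
```

```bash
python3 -m inch '[0,0,0.05,0,0,0,0, 0,0,0,0,0,0,0]' 10; python3 -m inch '[0,0,0,0,0,0,0.25, 0,0,0,0,0,0,0.3, 0,0,0,0,0,0,0.4, 0,0,0,0,0,0,0.5, 0,0,0,0,0,0,0.5, 0,0,0,0,0,0,0.5]'; python3 -m inch '[0,0,-0.5,0,0,0,0.5, 0,0,-1.5,0,0,0,0.5, 0,0,-3,0,0,0,0.5, 0,0,-4,0,0,0,0.5, 0,0,-4,0,0,0,0.5, 0,0,-4,0,0,0,0.5, 0,0,0,0,0,0,0.5, 0,0,0,0,0,0,0.5]'; python3 fin.py .045 i.png
```

```text
time_s: 20.9
ee_pos: [0.4642, -0.4107, 0.1265]
eef_rot: [3.141, -0.0, 0.021]
force: [-2.2, 0.9, 3.6]
grip_width: 0.0141
time_s: 21.65
ee_pos: [0.4642, -0.4106, 0.1259]
eef_rot: [3.142, -0.0, 0.021]
force: [-0.9, 0.1, -0.2]
grip_width: 0.0469
time_s: 22.65
ee_pos: [0.464, -0.4104, 0.2958]
eef_rot: [-3.141, 0.0, 0.021]
force: [-0.2, 0.1, 0.2]
grip_width: 0.0467
[ 0.464  -0.4104  0.2958] [-3.1414  0.0002  0.021 ] [-0.1553  0.1369  0.2069]
scene tub 0.59 [366.3, 298.6] [0.7536 0.0103 0.045 ]
 rim 675 ((551.1705322265625, -410.837646484375), (165.1537322998047, 121.7468490600586), 1.4990895986557007) [0.099  0.1082]
 pan x [0.4364 0.6512] y [-0.511  -0.3098]
side tub 0.91 [393.7, 169.6] [ 0.5554 -0.4153  0.045 ]
side scale 0.89 [393.2, 183.3] [ 0.5474 -0.4089  0.    ]
 rim 348 ((542.8451538085938, -410.36102294921875), (172.90211486816406, 124.98274993896484), 0.7223798036575317) [0.0984 0.1072]
 pan x [0.4204 0.6447] y [-0.5076 -0.3095]
wrist tub 0.85 [382.2, 185.6] [ 0.5546 -0.4128  0.045 ]
wrist scale 0.58 [365.3, 203.9] [ 0.5396 -0.4496  0.    ]
 rim 1959 ((545.4676513671875, -411.4557800292969), (171.6457061767578, 119.96719360351562), 1.351660132408142) [0.0993 0.1071]
 pan x [0.4204 0.6457] y [-0.5102 -0.31  ]
```

View pics/i.png

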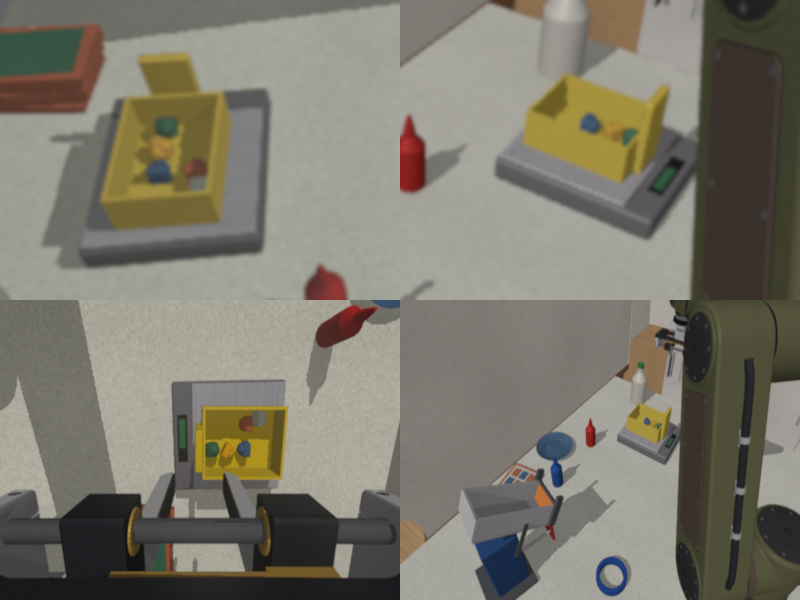

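The tub stands level (rim about 105 mm up) and centred on the pan with five stones inside. The bottles and tape show at their starting places, and the gripper is clear.

```bash
python3 -c "
from station import ctrl
print(ctrl.hand_in(), ctrl.get_obs()['time_s'])"
```

```text
the job is handed in; nothing more can be done
the job is handed in; nothing more can be done
```

The job is done and handed in at about 23 s of the 45 s allowed. I gripped the tub by its handle and pressed the push plate about 33 mm with its far end, at a rim height of about 137 mm. All five stones slid in. I then drew back and set the tub down slowly on the scale pan.

**Gate and plate:** after drawing back, the pictures showed the gate shut. The push plate measured back at rest, within 1 mm.

**Tub on the pan:** the last pictures show it upright with all five stones inside and the gripper about 17 cm above its release height. The best fit puts the tub at (0.551, -0.411) and the pan middle at about (0.549, -0.410). That is about 2 mm apart, roughly the accuracy of the camera calibration. The vertical contact force at set-down read about 7 N at most, and the arm felt no load afterwards.

**Bottles and tape:** they look unmoved in the pictures. I did not measure them again.

**Readings that disagreed:**
- The last scene-camera network reading for the tub landed on the blue bottle. I discarded it as false.
- The side and wrist depth fits gave the tub's centre 6 to 8 mm nearer the handle. Their fitted outline is about 172 mm long against the tub's 160 mm, so I took them to include the handle plate.
- The network could not tell the five stones apart, so I counted them by eye in the pictures.

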